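Bring the pump bottle round to the front and steady the carousel

TASK

A packer needs the pump dispenser: turn the revolving bench caddy until the pump bottle stands at the front, in line with the sloping card holder on the foot, its spout facing outward. Upset nothing that stands on the caddy, and leave the other things on the bench where they are. Do not let go at the end: finish with the T-handle on top of the caddy gripped and the caddy held still, so that it cannot turn while the packer presses the pump.

Things in the scene. Friction and masses are not known exactly. Their poses are not given: they have to be found in the camera images.
- stand: Fixed foot of a revolving bench caddy: round dark steel disc 224 mm across with a flat tongue that ends, 186 mm from the axis, in a sloping card holder (74 x 34 mm, blank card). Origin: on the vertical turning axis, at bench height. Its -x axis points to the card holder, the FRONT; z up. It cannot be moved; place and heading vary (front within 0.45 rad of facing the robot).
- turntable (a joint): How far the round grey tray has been turned since the start, rad, counter-clockwise positive from above (0 at the start, which is 0.8 to 3.14 rad from the front, either way). Tray 304 mm across, floor 30 mm above bench, rim top 56 mm, six pie compartments, dividers' top 72 mm. No stops, turns freely both ways; friction only 0.025 N m: it coasts if let go while turning.
- handle: T-handle on the tray's central column, turning with the tray: level black bar, 20 mm diameter, 112 mm long, its middle on the turning axis, 262 mm above the bench. Origin: middle of the bar; x along the bar, its -x end over the pump's compartment. Column under the middle: 19 mm thick. All that stands on the tray is lower than 212 mm above the bench and over 55 mm from the axis.
- pump: The pump dispenser bottle: white round bottle 62 mm in diameter, shoulder at 113 mm, grey press-down pump head with a spout, 175 mm tall in all, 0.2 to 0.4 kg. The only thing on the carousel with a sideways spout. It stands loose on the tray, alone in its compartment, about 98 mm from the axis. Origin: centre of its underside. Its -x axis points along the spout, outward from the carousel's axis.
- spout_tip (a point): Mouth of the pump's spout, 44 mm out from the bottle's axis and 160 mm above its underside.
- tall_jar: Bystander standing loose on the tray: white screw-lid jar, 62 mm in diameter, 115 mm tall. Origin: centre of its underside.
- squat_jar: Bystander standing loose on the tray: white screw-lid jar, 68 mm in diameter, 72 mm tall. Origin: centre of its underside.
- glue: Bystander standing loose on the tray: white glue bottle, 60 mm in diameter, upright pointed nozzle, 142 mm tall. Origin: centre of its underside.
- pen_cup: Bystander standing loose on the tray: grey cup, 66 mm in diameter, 95 mm tall, with pens up to about 150 mm. Origin: centre of its underside.
- scanner: Bystander on the bench: handheld barcode scanner lying on its side, about 165 x 66 x 50 mm. Origin: centre of its underside.
- tape_roll: Bystander on the bench: roll of packing tape lying flat, 104 mm across, 48 mm high. Origin: centre of its underside.
- binder: Bystander on the bench: black ring binder lying flat, 300 x 240 x 36 mm. Origin: centre of its underside.
- carton: Bystander on the bench: small cardboard carton, 160 x 120 x 85 mm. Origin: centre of its underside.

How it is judged (in metres and radians):
At the end, for the whole second after the job is handed in: Pump bottle within 20 mm (about 12 degrees) of the line from axis to card holder, spout mouth within 35 mm of it and facing out; fingers grip the T-handle (over 5 N); tray at rest (under 0.05 rad/s); all five things on the tray upright on its floor (y of pump in the frame of stand between -0.02 and 0.02 m and x of pump in the frame of stand below -0.06 m and y of spout_tip in the frame of stand between -0.035 and 0.035 m and x of spout_tip in the frame of stand below -0.115 m and contact force between the fingers and handle above 5 N and velocity of joint turntable between -0.05 and 0.05 rad/s and angle between each of pump, tall_jar, squat_jar, glue, pen_cup's own z axis and vertical below 0.15 rad and horizontal distance between each of pump, tall_jar, squat_jar, glue, pen_cup and stand below 0.14 m and height (world z) of pump between 0.02 and 0.045 m and height (world z) of tall_jar between 0.02 and 0.045 m and height (world z) of squat_jar between 0.02 and 0.045 m and height (world z) of glue between 0.02 and 0.045 m and height (world z) of pen_cup between 0.02 and 0.045 m); the arm keeps its last pose, push and grip.
It fails at once if something standing on the carousel is tipped over (angle between any of pump, tall_jar, squat_jar, glue, pen_cup's own z axis and vertical above 0.4 rad).
It fails at once if something standing on the carousel leaves its tray (horizontal distance between any of pump, tall_jar, squat_jar, glue, pen_cup and stand above 0.16 m or height (world z) of any of pump, tall_jar, squat_jar, glue, pen_cup above 0.07 m).
It fails at once if the scanner, tape roll, binder or carton on the bench is pushed out of its place (more than 30 mm) (distance of any of scanner, tape_roll, binder, carton from where it was at the start of the episode above 0.03 m).
It also fails if it takes over 58 s, if anything falls off the work surface, if the arm or the gripper's body presses on something with over 40 N, if the wrist force passes 120 N, or if a joint passes its speed limit or range.

ROBOT

A 6-joint arm with a two-finger parallel gripper is mounted at the origin on the work surface. World frame = base frame: x ahead of the robot, y to its left, z up, the work surface at z = 0. Lengths are in m, angles in degrees, forces in N, time in s.
With the tool pointing down it reaches from about 0.325 to 0.85 m from the base axis. Payload 15.5 kg.
Tool frame: the origin (TCP) lies midway between the tips of the shut fingers; the grasp point (between the pads) lies 19 mm behind it; y points along the fingers, x is the direction in which the jaws open and shut, and the axes are right-handed (so a half turn about y gives the same grasp; the last joint's range is limited). The gripper opens to 91 mm and grips with 3 to 60 N. Pads are 32 mm wide; open, the fingers measure 118 mm over their backs; the gripper's body (76 mm by 178 mm) begins 60 mm behind the grasp point.
Start: joints at [-5.472, 28.281, 77.091, -0, 74.628, -5.472], TCP at [0.625, 0, 0.214] pointing down, gripper open.
Joint ranges: [-166.48, 166.48], [-47.26, 123.95], [12.59, 153.08], [-70.14, 250.14], [6.76, 159.57], [-176.63, 176.63]. Speed limits (degrees/s): [108.29, 108.29, 147.25, 172.46, 172.46, 172.46].

INTERFACE

Orientations are given as a 3x3 rotation matrix whose columns are the frame's x, y, z axes.
In Python, from bench import ctrl gives the robot as it stands. The module is installed in compiled form; this text tells all that it offers. Calls block until the motion is done:
- ctrl.goto(position, orientation): joint-space move of the TCP to a pose.
- ctrl.move_l(position, vel=0.15, ori=None, contact_N=None): straight line of the TCP; ori=None keeps the orientation; vel is the mean speed in m/s. With contact_N (N) it stops when the force on the tool has changed by that much, and returns True; else False.
- ctrl.movej(angles): joint-space move.
- ctrl.command_gripper(opening): opening from 0.0 (shut) to 1.0 (fully open); the grip force is fixed at half the most; returns when the fingers have stopped.
- ctrl.sleep(seconds).
- ctrl.ik(position, orientation): joint angles nearest the present ones, or None.
- ctrl.read_camera(name): name is "scene" or "side" or "wrist"; returns the picture (400x640x3 uint8, blue, green, red); there is no depth.
- ctrl.camera_params(name): a dict with "fx", "fy", "cx", "cy" (pixels), "pose" (4x4, takes a point from camera to world coordinates); the wrist camera has in their place "T_tool_cam" (4x4, takes a point from camera to tool coordinates, whose origin is the TCP and whose axes are the tool frame's). Camera axes: x right, y up, looking along -z (the intrinsics and any distortion apply to the point x, -y, -z); pixel columns grow to the right and rows downward; lengths in m; the calibration is good to about 2 mm. The wrist camera is an equidistant fisheye: a pixel r from the principal point sees the ray r / f radians off the axis. A picture is of the moment at which its call begins: read the wrist's pose just before it. camera_params takes no time and is no camera call.
A pose or a line that the arm cannot do raises ctrl.MotionError and nothing moves.
- ctrl.sign_off(): hands the job in, once; it reports no verdict.
Readings, each from a call of its own:
- ctrl.current_t(): time.
- ctrl.current_q(): joint angles.
- ctrl.current_dq(): joint speeds.
- ctrl.current_effort(): joint torques, N m.
- ctrl.current_tool_pos(): TCP position.
- ctrl.current_eef_rot(): TCP orientation.
- ctrl.current_contact_force(): force on the tool from outside, world axes, zero at the start.
- ctrl.current_wrist_torque(): the same for the moment, N m.
- ctrl.current_grip_width(): opening from 0.0 (shut) to 1.0 (fully open).
Only numpy, scipy, OpenCV 4.12 (cv2) and the standard library are available. Lean on these libraries where they do the work, as an engineer would, in place of code of your own. Each camera call takes 0.05 s, during which the arm holds its last target. There are 200 camera calls.

## Working session

There is one attempt and no reset: what is moved stays moved. The work goes in short steps, each a Python script; the robot and the scene stay as the last script left them, time stands still between calls to the robot, and variables do not carry over. Pictures are saved under pics/ and viewed, about 8 in all and at most 12, crops included, and the job is handed in when it is done.

```bash
mkdir -p pics; python3 - <<'E'
from bench import ctrl
import cv2, numpy as np
print(ctrl.current_t(),ctrl.current_tool_pos(),ctrl.current_eef_rot())
for n in("scene","side","wrist"):
    cv2.imwrite(f"pics/{n}0.png",ctrl.read_camera(n))
    print(n,ctrl.camera_params(n))
E
```

```text
0.0 [6.24610561e-01 5.25318458e-05 2.13323099e-01] [[ 9.99999206e-01 -1.25726896e-03 -8.35494431e-05]
 [ 8.36703529e-05  9.61162944e-05  9.99999992e-01]
 [-1.25726092e-03 -9.99999205e-01  9.62214143e-05]]
scene {'fx': 486.4031551880187, 'fy': 486.4031551880187, 'cx': 333.9042607460141, 'cy': 196.02929660870254, 'pose': array([[-0.88401362, -0.27611964,  0.37719739,  0.99921404],
       [ 0.46738074, -0.53704442,  0.70223823,  0.95035834],
       [ 0.00866999,  0.79708296,  0.60380758,  0.9696486 ],
       [ 0.        ,  0.        ,  0.        ,  1.        ]])}
side {'fx': 500.0587290307459, 'fy': 500.0587290307459, 'cx': 319.7743473476542, 'cy': 202.54297119420832, 'pose': array([[ 0.88852739,  0.23877413, -0.3917984 , -0.11296876],
       [-0.4585458 ,  0.49182324, -0.74016596, -1.13952207],
       [ 0.01596307,  0.83731524,  0.5464873 ,  1.03534667],
       [ 0.        ,  0.        ,  0.        ,  1.        ]])}
wrist {'fx': 309.70691628693146, 'fy': 309.70691628693146, 'cx': 319.52893913827853, 'cy': 198.156669134051, 'T_tool_cam': array([[ 9.99999976e-01,  2.46674506e-05, -2.17711669e-04,
         9.44021636e-04],
       [-2.16905636e-04,  2.51877305e-01, -9.67759152e-01,
        -1.71208965e-01],
       [ 3.09644773e-05,  9.67759176e-01,  2.51877304e-01,
         7.18612724e-02],
       [ 0.00000000e+00,  0.00000000e+00,  0.00000000e+00,
         1.00000000e+00]])}
```

View pics/scene0.png

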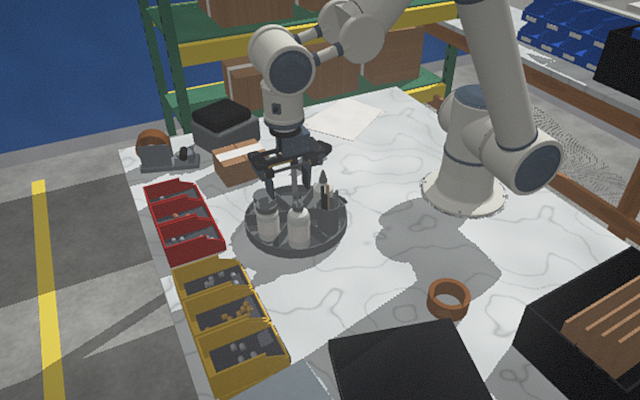

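View pics/side0.png

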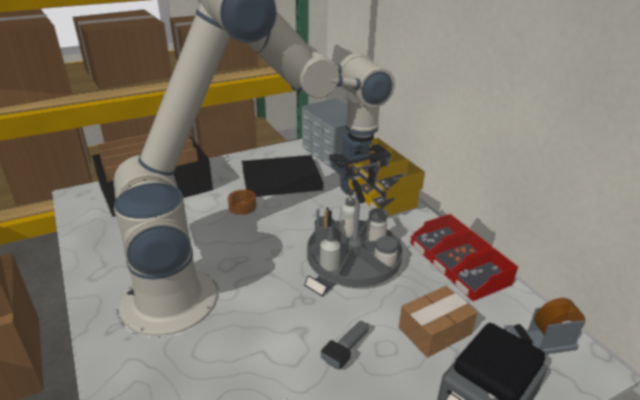

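View pics/wrist0.png

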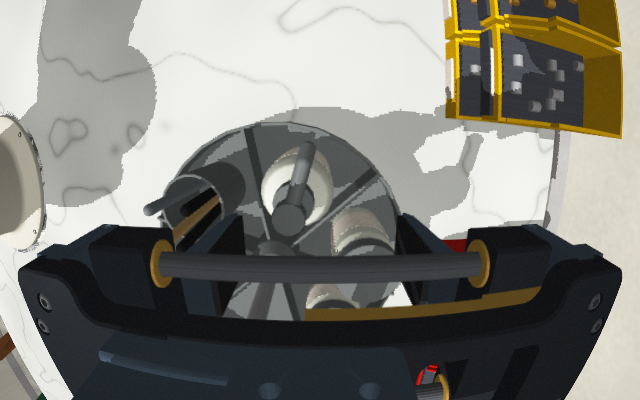

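The scene view has the caddy at about (297,220), with the pump on the near side. In the side view the tray is at (355,247) and the card holder at (316,286). In the wrist view the pump is at (297,190) and its spout points up in the image, toward world +y. Next I'll turn these into positions.

```bash
cat > h.py <<'E'
from bench import ctrl
import cv2, numpy as np
from scipy.spatial.transform import Rotation
def ray(n,u,v,tp=None,tr=None):
    p=ctrl.camera_params(n); x=(u-p['cx'])/p['fx']; y=(v-p['cy'])/p['fy']
    if n=='wrist':
        T=np.eye(4);T[:3,:3]=ctrl.current_eef_rot() if tr is None else tr;T[:3,3]=ctrl.current_tool_pos() if tp is None else tp
        M=T@p['T_tool_cam']; r=np.hypot(x,y); s=np.sin(r)/r if r>1e-9 else 1
        d=np.array([x*s,-y*s,-np.cos(r)])
    else: M=p['pose']; d=np.array([x,-y,-1.])
    return M[:3,3],M[:3,:3]@d
def onz(n,u,v,z,**k):
    o,d=ray(n,u,v,**k); return o+d*(z-o[2])/d[2]
def proj(n,P):
    p=ctrl.camera_params(n); q=np.linalg.inv(p['pose'])@np.append(P,1)
    return p['cx']+p['fx']*q[0]/-q[2], p['cy']-p['fy']*q[1]/-q[2]
E
python3 - <<'E'
from h import *
print("side rim L/R/near:",[onz('side',u,v,.056).round(3) for u,v in((307,245),(406,248),(356,283))])
print("scene rim:",[onz('scene',u,v,.056).round(3) for u,v in((245,222),(347,222),(295,257))])
print("card",onz('side',316,286,.02).round(3))
print("pump shoulder ctr wrist",onz('wrist',297,190,.143).round(3),"spout tip",onz('wrist',306,147,.19).round(3),"head",onz('wrist',288,218,.2).round(3))
s=cv2.imread('pics/side0.png')[150:310,270:430]; c=cv2.imread('pics/scene0.png')[130:290,220:380]
cv2.imwrite('pics/c1.png',np.hstack([cv2.resize(a,(400,400),interpolation=2) for a in(s,c)]))
E
```

```text
side rim L/R/near: [array([ 0.44 , -0.014,  0.056]), array([ 0.714, -0.166,  0.056]), array([ 0.489, -0.235,  0.056])]
scene rim: [array([ 0.716, -0.12 ,  0.056]), array([0.453, 0.016, 0.056]), array([0.647, 0.078, 0.056])]
card [ 0.398 -0.161  0.02 ]
pump shoulder ctr wrist [0.608 0.016 0.143] spout tip [0.617 0.054 0.19 ] head [0.606 0.011 0.2  ]
```

View pics/c1.png

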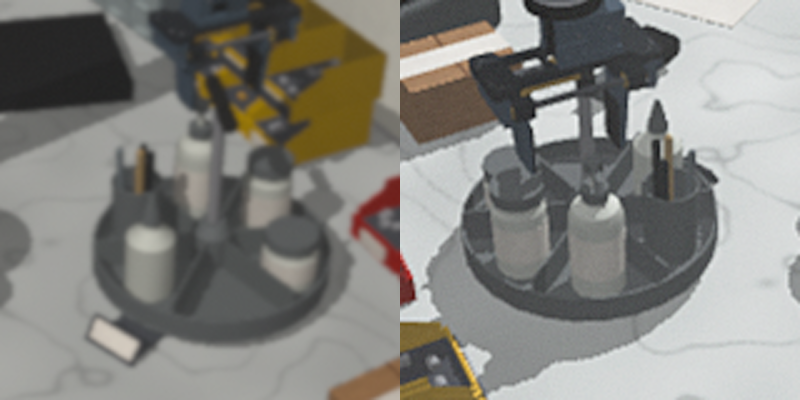

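The card is at about (0.40,-0.16), the axis near (0.58,-0.08) and the pump near (0.61,0.015). That checks out: the card is 0.199 m from the axis and the pump 0.097 m. Next I'll raise the arm and look straight at the handle.

```bash
python3 - <<'E'
from h import *
ctrl.move_l([.6246,0,.40],vel=.15)
ctrl.move_l([.57,-.22,.42],vel=.2)
np.savez('w1',p=ctrl.current_tool_pos(),R=ctrl.current_eef_rot())
im=ctrl.read_camera('wrist'); cv2.imwrite('pics/wrist1.png',im)
s=ctrl.read_camera('side');cv2.imwrite('pics/side1.png',s)
c=ctrl.read_camera('scene');cv2.imwrite('pics/scene1.png',c)
cv2.imwrite('pics/c2.png',np.hstack([cv2.resize(a,(400,400),interpolation=2) for a in(s[150:310,270:430],c[130:290,220:380])]))
print(ctrl.current_t(),ctrl.current_tool_pos(),ctrl.current_q())
E
```

```text
2.9833 [ 0.57023588 -0.21912714  0.41993934] [-2.66225738e+01  2.04260487e+01  5.87010803e+01  5.68770479e-03
  1.00880892e+02 -2.66893797e+01]
```

View pics/wrist1.png

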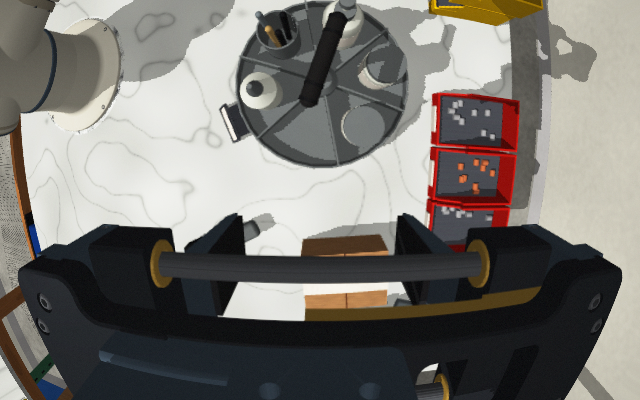

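View pics/c2.png

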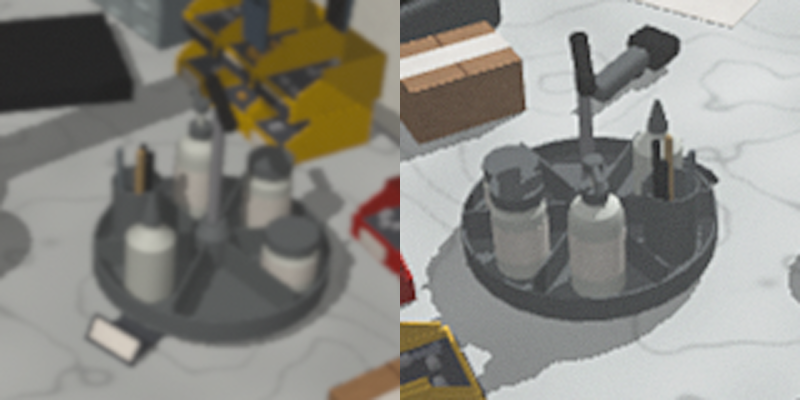

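The wrist view shows the black bar from (337,18) to (309,102), the tray rim's bottom at (322,166), and the card at (233,122). The pump is at (342,22), beyond the bar's upper end. Now I'll extract these by masks.

```bash
cat > m.py <<'E'
from h import *
from scipy.optimize import least_squares
def measure(im,p,R,tag,seed=(320,70)):
    k=dict(tp=p,tr=R); g=im.max(2)
    m=(g<48).astype(np.uint8); m[205:]=0
    n,l,st,ce=cv2.connectedComponentsWithStats(m)
    i=l[seed[1],seed[0]]; i=i if i else 1+np.argmax(st[1:,4])
    pts=np.array([onz('wrist',x,y,.262,**k)[:2] for y,x in np.argwhere(l==i)],np.float32)
    (c,s,a)=cv2.minAreaRect(pts); b=cv2.boxPoints((c,s,a))
    e=max((b[1]-b[0],b[2]-b[1]),key=np.linalg.norm)
    print("bar",tag,"centre",np.round(c,4),"size",np.round(s,4),"axis deg",np.degrees(np.arctan2(e[1],e[0]))%180)
    return np.array(c)
if __name__=='__main__':
    d=np.load('w1.npz');p,R=d['p'],d['R'];k=dict(tp=p,tr=R)
    im=cv2.imread('pics/wrist1.png'); measure(im,p,R,'start')
    # rim: dark outline against the bench, lower/left part of tray
    g=cv2.GaussianBlur(im.max(2),(3,3),0).astype(float); pts=[]
    for a in np.radians([20,30,40,50,60,70,80,90,100,110,120,130,165,190,200]):
        r=np.arange(70,110,.5); xs=322+r*np.cos(a); ys=84+r*np.sin(a)
        v=cv2.remap(g.astype(np.float32),xs.astype(np.float32)[None],ys.astype(np.float32)[None],1)[0]
        j=np.argmax(np.convolve(v,[1,1,1,-1,-1,-1],'valid'))+2.5
        rr=70+.5*j; pts.append(onz('wrist',322+rr*np.cos(a),84+rr*np.sin(a),.056,**k)[:2])
    pts=np.array(pts)
    f=least_squares(lambda q:np.hypot(*(pts-q[:2]).T)-q[2],[.58,-.08,.152],loss='soft_l1',f_scale=.002)
    print("rim",f.x.round(4),"res mm",(f.fun*1e3).round(1))
    roi=np.zeros(im.shape[:2],np.uint8);roi[95:148,212:250]=255
    hsv=cv2.cvtColor(im,cv2.COLOR_BGR2HSV); 
    dk=((im.max(2)<110)&(roi>0)).astype(np.uint8)
    for x,y in((233,122),(228,108),(237,139)): print("card",onz('wrist',x,y,.025,**k).round(4))
    cv2.imwrite('pics/c3.png',cv2.resize(im[80:170,190:290],(800,600) and (660,594),interpolation=0))
E
python3 m.py
```

```text
bar start centre [ 0.5743 -0.0806] size [0.1113 0.0209] axis deg 70.85391
rim [ 0.5738 -0.081   0.1501] res mm [-0.3  1.1 -1.9  0.5  0.1  0.5  0.6 -0.4  0.1 -0.5 -0.5 -0.6 24.5 -1.3
  0. ]
card [ 0.4105 -0.1485  0.025 ]
card [ 0.4012 -0.1218  0.025 ]
card [ 0.4174 -0.1807  0.025 ]
```

View pics/c3.png

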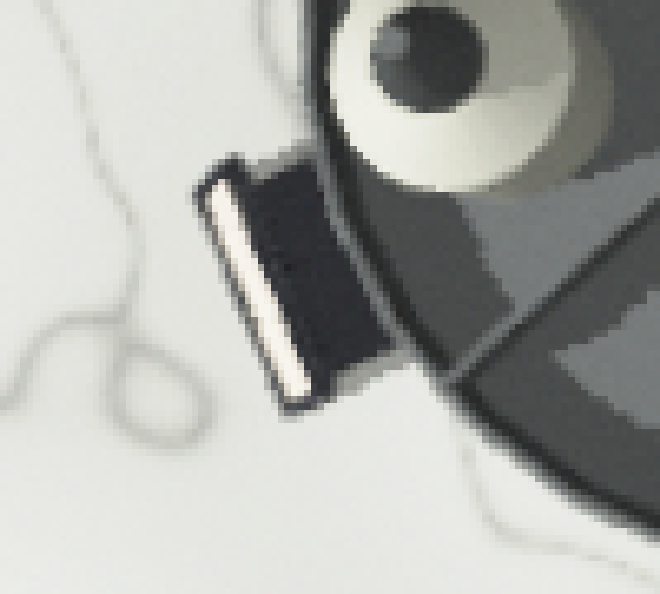

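The bar and rim centres agree to under 1 mm, at (0.574,-0.081), and the bar size is right. The card strip runs from crop (213,185) to (300,395), which is full-picture (222.3,108) to (235.5,139.8). Next I'll take the front direction two ways, check the motion with IK, then grip.

```bash
python3 - <<'E'
from h import *
d=np.load('w1.npz');k=dict(tp=d['p'],tr=d['R']); A=np.array([.574,-.081])
for z in(.015,.03):
    a,b=[onz('wrist',x,y,z,**k)[:2] for x,y in((222.3,108),(235.5,139.8))]
    m=(a+b)/2-A; t=b-a
    print(z,"len",np.linalg.norm(t).round(4),"dist",np.hypot(*m).round(4),"front deg",np.degrees(np.arctan2(m[1],m[0]))%360,"normal",np.degrees(np.arctan2(-t[0],t[1]))%180+180)
# pump check
print("pump shoulder side view", onz('wrist',342,22,.143,**k).round(3))
def O(f):
    f=np.radians(f);c,s=np.cos(f),np.sin(f); return np.array([[c,0,-s],[s,0,c],[0,-1,0]])
for f in(-19.1,10,50,80,115,120): print(f,np.round(ctrl.ik([.574,-.081,.247],O(f)),1))
E
```

```text
0.015 len 0.0669 dist 0.1885 front deg 202.0235086588161 normal 201.80634708746382
0.03 len 0.0651 dist 0.1844 front deg 202.51236418745523 normal 201.80634708746385
pump shoulder side view [ 0.603 -0.001  0.143]
-19.1 [-13.9  22.9  81.1  -0.   76.1   5.2]
10 [-13.9  22.9  81.1  -0.   76.1 -23.9]
50 [-13.9  22.9  81.1  -0.   76.1 -63.9]
80 [-13.9  22.9  81.1  -0.   76.1 -93.9]
115 [ -13.9   22.9   81.1   -0.    76.1 -128.9]
120 [ -13.9   22.9   81.1   -0.    76.1 -133.9]
```

The front is at 202.1°, and two measures agree (distance 0.186 m, as given). The bar and pump are at 70.9°, so the turn is +131.2°, all of it in joint 6 and within range. Next: grip, then turn gently in steps.

```bash
cat >> h.py <<'E'
def O(f):
    f=np.radians(f);c,s=np.cos(f),np.sin(f); return np.array([[c,0,-s],[s,0,c],[0,-1,0]])
E
python3 - <<'E'
from h import *
X=[.574,-.081]
ctrl.goto(X+[.36],O(-19.1)); 
print(ctrl.current_t(),ctrl.move_l(X+[.247],vel=.08,contact_N=8),ctrl.current_tool_pos())
f0=ctrl.current_contact_force()
ctrl.command_gripper(0.0); ctrl.sleep(.3)
print(ctrl.current_t(),"width mm",ctrl.current_grip_width()*91,"dF",ctrl.current_contact_force()-f0,"M",ctrl.current_wrist_torque())
q=np.array(ctrl.current_q()); t=ctrl.current_t()
q[5]-=10; ctrl.movej(q); print("10 deg took",ctrl.current_t()-t,ctrl.current_contact_force()-f0,ctrl.current_wrist_torque(),ctrl.current_q()[5],"width",ctrl.current_grip_width()*91)
E
```

```text
3.6417 False [ 0.57424121 -0.08104391  0.24744745]
6.6 width mm 19.37899340762306 dF [-2.18876086  0.33866323  1.80025115] M [0.14989332 0.5591515  0.01079836]
10 deg took 0.2917000000000005 [-1.36025776  3.23634508  2.79594853] [ 0.63305917  0.51661177 -1.05304711] -4.6949765026652885 width 19.181243151650676
```

The grip is good (19.4 mm on the 20 mm bar). Now the rest of the turn, in small steps.

```bash
python3 - <<'E'
from h import *
q=np.array(ctrl.current_q()); q[5]=5.2-10; end=5.2-131.2
while q[5]>end+.01:
    q[5]=max(end,q[5]-3); ctrl.movej(q); ctrl.sleep(.05)
ctrl.sleep(.5)
print(ctrl.current_t(),ctrl.current_q()[5],ctrl.current_contact_force(),ctrl.current_wrist_torque(),ctrl.current_grip_width()*91,ctrl.current_tool_pos())
s=ctrl.read_camera('side');c=ctrl.read_camera('scene'); w=ctrl.read_camera('wrist')
cv2.imwrite('pics/side2.png',s);cv2.imwrite('pics/wrist2.png',w)
np.savez('w2',p=ctrl.current_tool_pos(),R=ctrl.current_eef_rot())
cv2.imwrite('pics/c4.png',np.hstack([cv2.resize(a,(400,400),interpolation=2) for a in(s[150:310,270:430],c[130:290,220:380])]))
E
```

```text
19.6917 -125.86815919076754 [-4.98328328 -9.54354354  0.51631521] [-1.23120022  0.85601031 -0.00585588] 19.422577157560443 [ 0.57353756 -0.08203429  0.24682221]
```

View pics/c4.png

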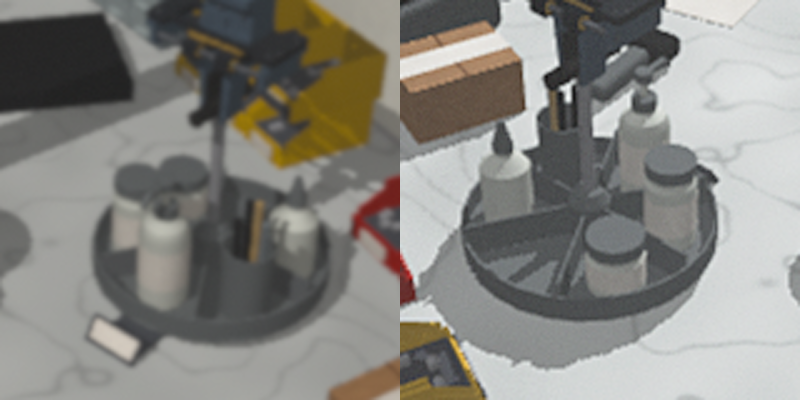

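View pics/wrist2.png

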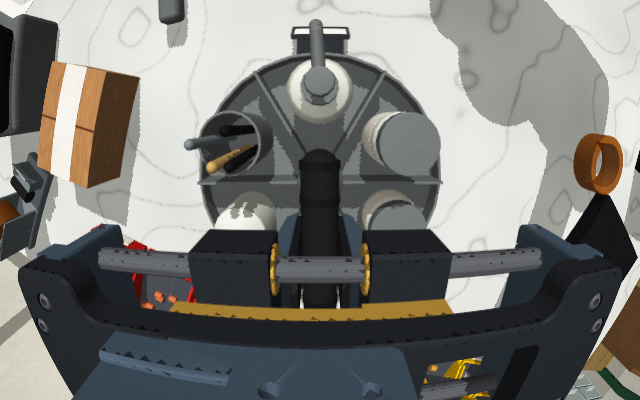

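Everything is upright. In the wrist view the pump bottle is centred at (320,90), the spout tip is at (316,25) and the card holder at (320,38). They are nearly collinear with the bar at x≈320. I'll put numbers on that, then hand in.

```bash
python3 - <<'E'
from h import *
d=np.load('w2.npz');k=dict(tp=d['p'],tr=d['R']); A=np.array([.574,-.081]); a=np.radians(202.1)
f=np.array([np.cos(a),np.sin(a)]); l=np.array([-f[1],f[0]])
for n,u,v,z in(("shoulder",320,91,.135),("head",320,84,.205),("spout",316,25,.19),("card L",292,38,.025),("card R",347,38,.025)):
    P=onz('wrist',u,v,z,**k)[:2]-A; print(n,"out",(P@f).round(4),"side",(P@l).round(4))
q0=ctrl.current_q(); ctrl.sleep(.3); print(np.abs(np.array(ctrl.current_dq())).max(),ctrl.current_grip_width()*91,ctrl.current_t())
E
```

```text
shoulder out 0.0964 side -0.0005
head out 0.0947 side -0.0004
spout out 0.1421 side 0.0023
card L out 0.1769 side 0.0345
card R out 0.1766 side -0.0348
0.07793048782348916 19.559929732853362 20.1417
```

```bash
python3 -c "
from bench import ctrl
print(ctrl.sign_off())"
```

```text
the job is handed in; nothing more can be done
None
```

I gripped the T-handle across its middle, turned the caddy about 131° counter-clockwise in small steps, and kept hold of it. The job was handed in at about 20 s of the 58 s allowed. The hand-in reports no verdict.

**Last checks, from the wrist camera and the joint and gripper readings:**

| Check | Measured | Needed |
|---|---|---|
| Pump bottle off the front line | about 0.5 mm, 96 mm out from the axis | within 20 mm, over 60 mm out |
| Spout mouth off the front line | about 2 mm, 142 mm out and facing outward | within 35 mm, over 115 mm out |
| Card holder edges | +34.5 and −34.8 mm, so the front line runs through its middle | – |
| Jaw opening on the 20 mm bar | 19.4–19.6 mm, closed on it | gripped with over 5 N |
| Fastest arm joint | 0.08 °/s | tray under 0.05 rad/s |

- **Things on the tray:** the scene and side views after the turn show all five standing upright.
- **Not measured directly:** I did not read finger force or tray speed. The grip is inferred from the jaw opening and the fixed half-strength setting, and stillness from the arm's joint speeds.
- **Things on the bench:** the arm worked only above the caddy, and I did not re-measure their positions.
- **Side load:** the wrist showed about 11 N sideways at the end, far below the limit.

No check failed or disagreed with another.

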